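# Prop the clear guard open and set the trim knob

### The job

The metal prop bar is stowed handle-first under the clear riser: draw it fully out, lay it down on the bench and let go, then take it again by its green handle. Lift the console's clear flip cover with the bar and rest the bar across both cradles, green handle outside on the riser's side, so that the cover stays propped open by itself; then turn the knob beneath until its red pointer is at the green mark. Leave everything else standing where it is.

Things in the scene. Friction and masses are not known exactly. Their poses are not given: they have to be found in the camera images.
- console: White console fixed to the bench, 210 (x) x 130 (y) x 45 mm high (panel = its top face), origin at the centre of its underside. Two dark posts, 34 (x) x 12 (y) mm, centred at x 50, y -52 and 52 mm, rise from the panel and end in open-topped cradles (seat points). Knob axis at x -40, y 0. Green mark on the panel on the knob's +x side. The -y side faces the riser.
- cover (a joint): Angle of the flip cover, rad: 0 shut (level), grows as its front edge rises, stop at 1.5. It falls shut by its own weight from every angle. Resting on the seated bar it stands at about 1.25 (1.15 to 1.35).
- cover_hinge (a point): Middle of the cover's hinge axis (along y) at console (90, 0, 88) mm; axes as the console. The cover is a clear plate, orange edges, 120 g, 160 mm long from the hinge to console -x, 80 wide, 6 thick. Shut, its underside is 40 mm above the panel (85 mm above the bench), sides and front open: a bar fits in sideways between posts and knob, in the strip x -10 to 30 mm of the console.
- knob (a joint): Angle of the knob, rad, growing clockwise seen from above, range 0 to 2.6; stays where left (friction about 0.06 N m). At 0 its red pointer points to console +y; at 1.57 to console +x, exactly at the green mark, the wanted setting. Starts between 0.2 and 0.8.
- knob_grip (a point): On the knob's axis, 25 mm above the panel, 70 mm above the bench; turns with the knob, y axis along the pointer. The knob is a black skirt of radius 26 mm, 6 mm high, with a grey grip bar 50 mm long (point y), 14 mm wide (point x), top 34 mm above the panel.
- seat_handle_side (a point): Centre of the floor of the cradle on the riser's side: (50, -52, 165) mm in the console. Open upwards and along y, 22 mm wide between its two prongs (in x), which are 18 mm high with orange flared tips up to 28 mm above the floor. Axes as the console.
- seat_far_side (a point): The same for the other cradle: (50, 52, 165) mm in the console.
- prop: Bar, about 200 g, 200 mm long along y: aluminium 14 x 14 mm from y -50 to 100 mm; green handle 24 x 24 mm from y -100 to -50 (too wide for the cradles); undersides flush. Origin on the underside at mid-length. Seated: underside on both cradle floors, y along console y, origin at console y -20 mm (up to 12 mm off). Starts flat on the bench: handle under the riser, plain end out at its +y side.
- prop_handle (a point): Centre of the green handle of the prop bar, 12 mm above its underside; axes as the prop.
- prop_plain_end (a point): Centre of the end face of the prop bar's plain end, 7 mm above its underside.
- riser: Fixed clear riser with blue legs and edges, 200 x 200 mm, top face 76 mm above the bench, underside of its top 70 mm; legs 12 mm square at the corners, all four sides open. Origin at the bench under its centre; the bar sticks out across the edge at y = +100 mm. The handle cannot be gripped from above while it is beneath.
- bottle: Bystander: white bottle with blue cap, radius 30, 130 mm high. Origin at underside.
- jar: Bystander: jar, radius 32, 80 mm high. Origin at underside.
- dish: Bystander: glass dish, radius 45, 16 mm high. Origin at underside.
- beaker: Bystander: glass beaker standing on the riser, radius 35, 85 mm high. Origin at underside.

How it is judged:
By the outcome, as a careful person would: the job done as asked, in the order asked, and still so for the second after the job is handed in, with the robot touching nothing.
It also fails if it takes over 62 s, if anything falls off the work surface, if the arm or the gripper's body presses on something with over 40 N, if the wrist force passes 120 N, or if a joint passes its speed limit or range.

### The arm

A 6-joint arm with a two-finger parallel gripper is mounted at the origin on the work surface. World frame = base frame: x ahead of the robot, y to its left, z up, the work surface at z = 0. Lengths are in m, angles in rad, forces in N, time in s.
With the tool pointing down it reaches from about 0.3 to 0.75 m from the base axis. Payload 8.5 kg.
Tool frame: the origin (TCP) lies on the centre line of the jaws, within the pads' length; the fingertips stand 17 mm ahead of it and the grasp point (between the pads) lies 2 mm behind it; z points along the fingers, y is the direction in which the jaws open and shut (so a half turn about z gives the same grasp; the last joint's range is limited). The gripper opens to 88 mm and grips with 3 to 60 N. Pads are 18 mm wide; open, the fingers measure 123 mm over their backs; the gripper's body (75 mm by 187 mm) begins 45 mm behind the grasp point.
Start: joints at [1.021, 0.381, 1.297, -0, 1.464, -0.215], TCP at [0.181, 0.519, 0.256] pointing down, gripper open.
Joint ranges: [-3.11, 3.11], [-0.89, 2.33], [0.22, 2.48], [-1.42, 4.56], [0.17, 2.85], [-2.88, 2.88]. Speed limits (rad/s): [2.39, 2.39, 3.14, 3.14, 3.14, 3.14].

### API

Orientations are given as a unit quaternion [x, y, z, w].
In Python, from workcell import ctrl, eyes gives the robot as it stands. The module is installed in compiled form; this text tells all that it offers.
- The arm moves only by the tool carry_out, never from a script. Its argument "series" is one flat list of numbers, 7 for each row, row after row: the opening, from 0 (shut) to 1 (fully open), then the shift along the tool's x, y, z in mm, then the turn, a rotation vector about the tool's x, y, z in degrees. In form: [jaw, tx, ty, tz, ax, ay, az, jaw, tx, ty, tz, ax, ay, az, ...]. A call has 1 to 20 rows; each row is the pose to reach, as a shift and turn from the pose commanded when the call began, along the tool's axes at that moment; what a row does not reach only later rows make up. A row lasts 1/12 s, in which the tool goes at most 41.7 mm and 7.16 degrees, less where a joint would pass 70% of its speed; a pose out of reach is approached as far as the arm can. A call with a gripper value outside its range is refused whole. The fingers move at their own pace and stop on an object; "force" is the grip in N (left out, the last holds). Time passes only in rows, so rows that repeat a pose let the fingers close. It gives the time, the measured TCP pose, the force and the opening at its end, in the units of the state.
- ctrl.get_obs(): the state, without advancing time (a new reading comes with each control period).
- eyes.camera(name): name is "scene" or "top" or "wrist"; returns (picture, depth): 384x512x3 uint8, red, green, blue; 384x512 float32, m along the optical axis (not along the pixel's ray), 0 where there is no reading.
- eyes.camera_info(name): a dict with "fx", "fy", "cx", "cy" (pixels), "origin" and "rotation" of the camera in the world; the wrist camera has in their place "hand_eye" (4x4, takes a point from camera to tool coordinates, whose origin is the TCP and whose axes are the flange's). Camera axes: x right, y down, z forward; pixel columns grow to the right and rows downward; lengths in m; the calibration is good to about 2 mm. A picture is of the moment at which its call begins: read the wrist's pose just before it. camera_info takes no time and is no camera call.
- ctrl.close_job(): hands the job in, once; it reports no verdict.
The state is a dict: "clock": time; "q": joint angles; "qvel": joint speeds; "effort": joint torques, N m; "position": TCP position; "ee_rot": TCP orientation; "force": force on the tool from outside, world axes, zero at the start; "wrist_torque": the same for the moment, N m; "grip_width": finger opening in m.
Only numpy, scipy, OpenCV 4.12 (cv2) and the standard library are available. Lean on these libraries where they do the work, as an engineer would, in place of code of your own. Each camera call takes 0.05 s, during which the arm holds its last target.

## Working session

There is one attempt and no reset: what is moved stays moved. The work goes in short steps, Python scripts to look and compute and a tool call to move; the robot and the scene stay as the last step left them, time stands still between calls to the robot, and variables do not carry over. Pictures are saved under pics/ and viewed, and the job is handed in when it is done.

Besides the shell and the picture viewer there is one more tool, called after ">>>" as name(argument=value, ...) on one line, values as JSON. carry_out: Moves the arm, as the interface text tells. Its arguments: {"type":"object","properties":{"series":{"type":"array","items":{"type":"number"}},"force":{"type":"number"}},"required":["series"]}

```bash
mkdir -p pics; ls
python3 - <<'E'
from workcell import ctrl, eyes
import cv2,numpy as np
o=ctrl.get_obs()
for k,v in o.items(): print(k,np.round(v,4))
for n in ["scene","top","wrist"]:
    p,d=eyes.camera(n); cv2.imwrite(f"pics/{n}0.png",p[:,:,::-1]); np.savez(f"{n}0.npz",p=p,d=d)
    print(n,eyes.camera_info(n))
E
```

```text
pics
clock 0.0
q [ 1.0207  0.3812  1.2982  0.      1.4636 -0.2152]
qvel [-0.0004 -0.0005  0.0001  0.0003 -0.0024  0.0016]
effort [-4.00000e-04 -4.37932e+01 -2.24558e+01  7.14000e-02  3.52000e-02
 -1.00000e-04]
position [0.1806 0.5192 0.2551]
ee_rot [ 1.666e-01  9.860e-01 -7.000e-04 -3.000e-04]
force [ 0.2943 -0.0205 -0.5614]
wrist_torque [-0.0065  0.0036 -0.0202]
grip_width 0.0879
scene {'fx': 484.99785125962387, 'fy': 484.99785125962387, 'cx': 253.4266198317134, 'cy': 191.77882639422643, 'origin': array([1.36135722, 0.5266693 , 1.03274835]), 'rotation': array([ 0.41035061,  0.8259259 , -0.34328163, -0.17781031])}
top {'fx': 452.0482005007596, 'fy': 452.0482005007596, 'cx': 254.12761278341983, 'cy': 192.9210193006308, 'origin': array([ 0.36881462, -0.03692939,  1.3232174 ]), 'rotation': array([ 0.70863717, -0.69851609,  0.0701028 , -0.0706699 ])}
wrist {'fx': 269.06376124047154, 'fy': 269.06376124047154, 'cx': 254.3611437867734, 'cy': 195.0752776865076, 'hand_eye': array([[ 1.21868353e-04, -9.47859923e-01, -3.18687232e-01,
         8.34461923e-02],
       [ 9.99999713e-01,  3.53712277e-04, -6.69626370e-04,
        -4.07206934e-04],
       [ 7.47435586e-04, -3.18687059e-01,  9.47859694e-01,
        -1.30432379e-01],
       [ 0.00000000e+00,  0.00000000e+00,  0.00000000e+00,
         1.00000000e+00]])}
```

View pics/scene0.png

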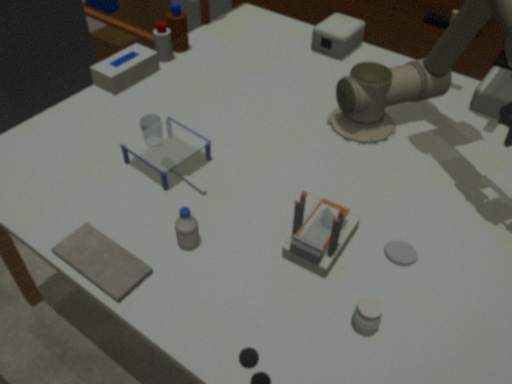

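View pics/top0.png

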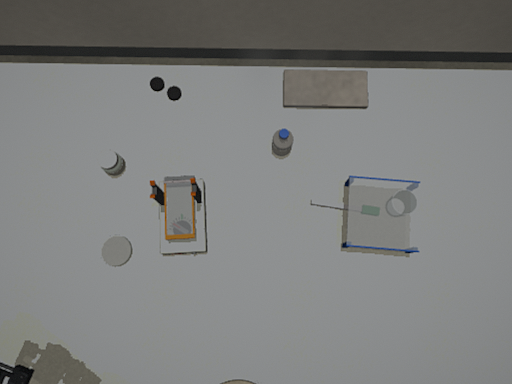

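View pics/wrist0.png

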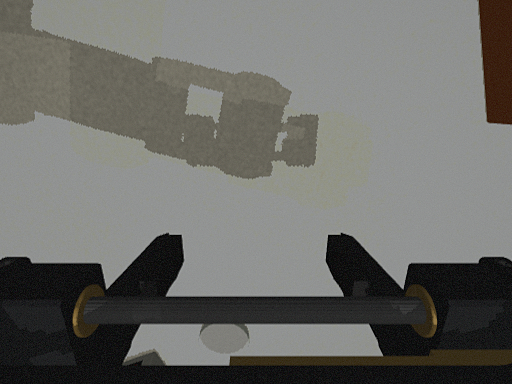

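```bash
cat > h.py <<'E'
import numpy as np,cv2
from scipy.spatial.transform import Rotation as R
from workcell import ctrl, eyes
def campose(n,obs=None):
    i=eyes.camera_info(n); K=(i['fx'],i['fy'],i['cx'],i['cy'])
    if n=='wrist':
        obs=obs or ctrl.get_obs(); T=np.eye(4);T[:3,:3]=R.from_quat(obs['ee_rot']).as_matrix();T[:3,3]=obs['position']
        return K,T@i['hand_eye']
    T=np.eye(4);r=np.array(i['rotation']);T[:3,:3]=R.from_quat(r).as_matrix() if r.size==4 else r
    T[:3,3]=i['origin'];return K,T
def onz(n,u,v,z,obs=None):
    (fx,fy,cx,cy),T=campose(n,obs)
    d=T[:3,:3]@np.array([(u-cx)/fx,(v-cy)/fy,1]);s=(z-T[2,3])/d[2]
    return T[:3,3]+s*d
def dep(n,u,v,d,obs=None):
    (fx,fy,cx,cy),T=campose(n,obs)
    return T[:3,:3]@np.array([(u-cx)/fx*d,(v-cy)/fy*d,d])+T[:3,3]
def proj(n,P,obs=None):
    (fx,fy,cx,cy),T=campose(n,obs)
    p=(np.atleast_2d(P)-T[:3,3])@T[:3,:3]
    return np.c_[fx*p[:,0]/p[:,2]+cx,fy*p[:,1]/p[:,2]+cy]
def snap(n,tag):
    o=ctrl.get_obs();p,d=eyes.camera(n);cv2.imwrite(f"pics/{tag}.png",p[:,:,::-1]);np.savez(f"{tag}.npz",p=p,d=d,pos=o['position'],q=o['ee_rot']);return p,d,o
def load(tag):
    z=np.load(f"{tag}.npz");return z['p'],z['d'],({'position':z['pos'],'ee_rot':z['q']} if 'pos' in z else None)
def crop(p,x0,y0,x1,y1,s,name,gain=1.5):
    c=np.clip(p[y0:y1,x0:x1,::-1].astype(float)*gain,0,255).astype(np.uint8)
    cv2.imwrite(f"pics/{name}.png",cv2.resize(c,None,fx=s,fy=s,interpolation=cv2.INTER_CUBIC))
E
python3 - <<'E'
from h import *
p,d,_=load('top0')
print(onz('top',254,193,0),proj('top',[[0,0,0]]))
crop(p,90,130,220,270,4.2,'c1'); crop(p,300,160,430,270,5,'c2')
for u,v in [(254,300),(182,245),(200,240),(370,210),(380,230),(320,204)]: print(u,v,dep('top',u,v,d[v,u]))
E
```

```text
[ 0.63597467 -0.03355113  0.        ] [[238.23342854 423.02849294]]
254 300 [ 0.32493793 -0.03802331  0.00077005]
182 245 [0.47452728 0.16730278 0.04386009]
200 240 [0.48920965 0.11688806 0.04531537]
370 210 [ 0.57749099 -0.35947733  0.07223044]
380 230 [ 0.52123728 -0.38436291  0.07525846]
320 204 [ 0.60378692 -0.22878814  0.00936318]
```

View pics/c1.png

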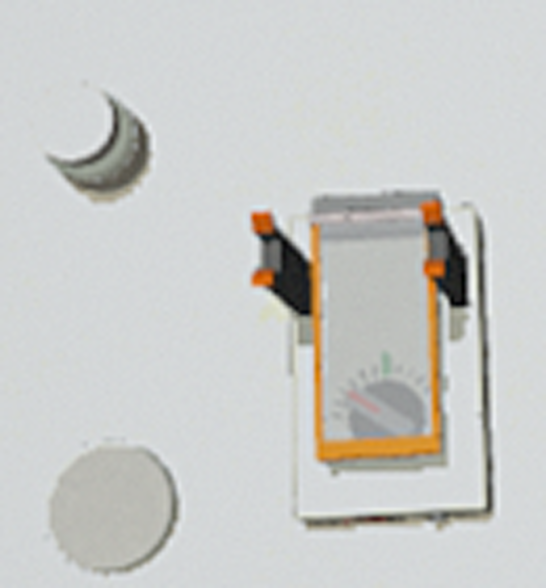

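View pics/c2.png

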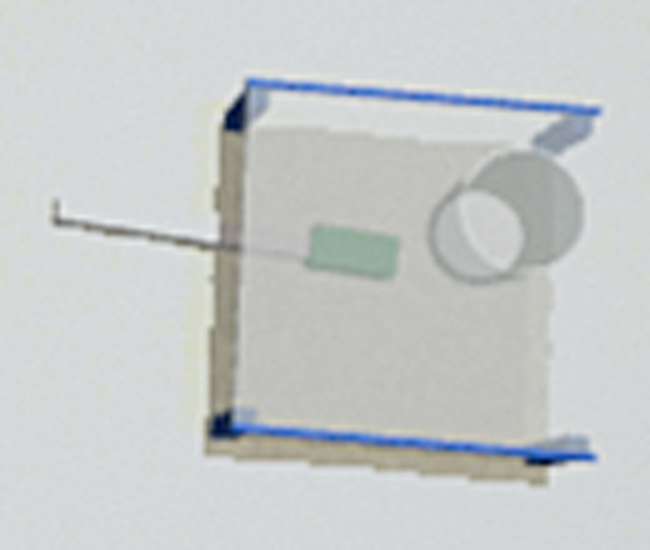

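```bash
cat >> h.py <<'E'
def cloud(n,d,obs=None):
    (fx,fy,cx,cy),T=campose(n,obs)
    v,u=np.mgrid[:d.shape[0],:d.shape[1]]
    P=np.stack([(u-cx)/fx*d,(v-cy)/fy*d,d],-1)@T[:3,:3].T+T[:3,3]
    P[d==0]=np.nan
    return P
E
python3 - <<'E'
from h import *
for n in ['top','scene']:
    p,d,_=load(n+'0'); P=cloud(n,d); Z=P[...,2]
    m=(P[...,0]>.3)&(P[...,0]<.8)&(P[...,1]>.0)&(P[...,1]<.3)
    mm=m&(Z>.036)&(Z<.054)
    q=P[mm][:,:2]
    r=cv2.minAreaRect((q*1000).astype(np.float32)); print(n,'panel',len(q),r,cv2.boxPoints(r))
    m=(P[...,0]>.5)&(P[...,0]<.7)&(P[...,1]>-.32)&(P[...,1]<-.15)
    mm=m&(Z>.006)&(Z<.025); q=P[mm][:,:2]; 
    if len(q)>5: r=cv2.minAreaRect((q*1000).astype(np.float32)); print('bar',len(q),r,cv2.boxPoints(r))
    m=(P[...,0]>.3)&(P[...,0]<.8)&(P[...,1]>-.6)&(P[...,1]<-.15)
    mm=m&(Z>.065)&(Z<.085); q=P[mm][:,:2]; r=cv2.minAreaRect((q*1000).astype(np.float32)); print('riser',len(q),r,cv2.boxPoints(r))
    m=(P[...,0]>.3)&(P[...,0]<.9)&(P[...,1]>-.2)&(P[...,1]<.45)
    for lo,hi in [(.09,.2),(.16,.2)]:
        mm=m&(Z>lo)&(Z<hi)
        lab,k=cv2.connectedComponents(mm.astype(np.uint8))
        for i in range(1,lab):
            g=P[k==i]; 
            if len(g)>3: print(lo,len(g),g.mean(0).round(3),g.min(0).round(3),g.max(0).round(3))
E
```

```text
top panel 1359 ((558.9940185546875, 171.28387451171875), (209.86318969726562, 130.8932647705078), 4.096230506896973) [[449.6555  229.06787]
 [459.00546  98.50897]
 [668.3325  113.49988]
 [658.98254 244.05878]]
bar 226 ((599.7999267578125, -239.4786834716797), (136.5593719482422, 194.88987731933594), 85.29273986816406) [[ 497.0803  -299.53125]
 [ 691.31287 -315.52484]
 [ 702.51953 -179.42612]
 [ 508.287   -163.43253]]
riser 4535 ((570.7297973632812, -396.7950439453125), (202.26133728027344, 201.4993438720703), 85.93998718261719) [[ 463.07278 -490.5387 ]
 [ 664.06647 -504.8051 ]
 [ 678.38684 -303.0514 ]
 [ 477.39313 -288.78497]]
0.09 199 [ 0.777 -0.114  0.111] [ 0.76 -0.14  0.09] [ 0.802 -0.091  0.136]
0.09 1155 [0.574 0.167 0.101] [0.489 0.115 0.09 ] [0.655 0.218 0.195]
0.09 194 [0.605 0.225 0.153] [0.583 0.219 0.09 ] [0.629 0.234 0.195]
0.16 90 [0.615 0.123 0.177] [0.591 0.116 0.161] [0.635 0.13  0.195]
0.16 106 [0.607 0.227 0.177] [0.583 0.22  0.16 ] [0.629 0.234 0.195]
scene panel 871 ((560.9210205078125, 170.9160919189453), (215.06492614746094, 130.67526245117188), 4.3825435638427
[... 178 characters left out ...]
62109375), 84.77359008789062) [[ 491.99075 -308.38113]
 [ 672.82025 -324.92197]
 [ 687.2118  -167.58932]
 [ 506.38226 -151.0485 ]]
riser 2365 ((569.2373657226562, -397.7275695800781), (209.40365600585938, 207.96217346191406), 85.50399017333984) [[ 457.36868 -493.95618]
 [ 664.691   -510.25824]
 [ 681.1061  -301.49896]
 [ 473.78375 -285.1969 ]]
0.09 307 [0.616 0.125 0.147] [0.588 0.113 0.09 ] [0.636 0.131 0.194]
0.09 1337 [0.586 0.182 0.105] [0.486 0.127 0.09 ] [0.657 0.235 0.195]
0.09 265 [ 0.787 -0.11   0.11 ] [ 0.763 -0.135  0.09 ] [ 0.806 -0.092  0.135]
0.16 128 [0.612 0.124 0.177] [0.588 0.113 0.16 ] [0.636 0.13  0.194]
0.16 129 [0.605 0.227 0.177] [0.582 0.219 0.161] [0.628 0.234 0.195]
```

Run:
```python
from h import *
for n in ['top','scene']:
    p,d,_=load(n+'0'); P=cloud(n,d); Z=P[...,2]
    m=(P[...,0]>.5)&(P[...,0]<.7)&(P[...,1]>-.30)&(P[...,1]<-.15)
    mm=m&(Z>.006)&(Z<.025)
    lab,k=cv2.connectedComponents(mm.astype(np.uint8))
    for i in range(1,lab):
        g=P[k==i]
        if len(g)>20:
            c=g[:,:2].mean(0);w,V=np.linalg.eigh(np.cov((g[:,:2]-c).T));a=V[:,1]*np.sign(V[1,1]);t=(g[:,:2]-c)@a
            print(n,len(g),c,g[:,2].mean(),'yaw',np.degrees(np.arctan2(-a[0],a[1])),'end',c+a*t.max(),c+a*t.min(),w**.5)
    # green handle
    hsv=cv2.cvtColor(p,cv2.COLOR_RGB2HSV)
    q=p.astype(int); g=(q[...,1]-q[...,0]>12)&(P[...,1]<-.25)&(P[...,1]>-.5)&(P[...,0]>.45)&(P[...,0]<.7)
    vv,uu=np.where(g); print(len(uu))
    if len(uu):
        W=np.array([onz(n,u,v,.024)[:2] for u,v in zip(uu,vv)]).astype(np.float32)*1000
        print(W.mean(0),cv2.minAreaRect(W))
```

```text
top 175 [ 0.60534666 -0.25122823] 0.01301565424525711 yaw -8.394428332329188 end [ 0.61262743 -0.20188976] [ 0.59818735 -0.29974365] [0.00439308 0.02892347]
340
[ 573.6247  -392.29425] ((577.634033203125, -403.9181213378906), (216.89248657226562, 210.63568115234375), 85.8822250366211)
scene 150 [ 0.60667144 -0.2481992 ] 0.013263563719389127 yaw -7.371155079646057 end [ 0.61270073 -0.20159253] [ 0.60002756 -0.29955664] [0.00477478 0.02906496]
101
[ 584.2925  -405.64297] ((541.1241455078125, -426.867919921875), (241.9335174560547, 234.50921630859375), 85.50601959228516)
```

```bash
cat >> h.py <<'E'
def Rtool(xdir_deg,tilt_deg=0):
    # tool z down, tool x at heading xdir; tilt: tool leans so body moves toward -x tool (back), rotation about tool y
    a=np.radians(xdir_deg); x=np.array([np.cos(a),np.sin(a),0]); z=np.array([0,0,-1.]); y=np.cross(z,x)
    M=np.stack([x,y,z],1)
    return M@R.from_euler('y',tilt_deg,degrees=True).as_matrix()
def rel(pos,M,obs=None):
    o=obs or ctrl.get_obs(); R0=R.from_quat(o['ee_rot']).as_matrix()
    s=R0.T@(np.array(pos)-o['position'])*1000; rv=R.from_matrix(R0.T@M).as_rotvec(degrees=True)
    print('shift mm',s.round(1),'rot deg',rv.round(2),'rows',np.linalg.norm(s)/41.7,np.linalg.norm(rv)/7.16); return s,rv
CO=np.array([.559,.1713]); CY=4.1
def con(x,y,z):
    a=np.radians(CY); c,s=np.cos(a),np.sin(a)
    return np.array([CO[0]+(c*x-s*y)/1000,CO[1]+(s*x+c*y)/1000,z/1000])
E
python3 - <<'E'
from h import *
rel([.6074,-.239,.2],Rtool(82))
# sign of tilt
M=Rtool(90,20); print(M)
for b in ['top','scene']:
  p,d,_=load(b+'0');P=cloud(b,d);Z=P[...,2];m=(P[...,0]>.4)&(P[...,0]<.75)&(P[...,1]>-.6)&(P[...,1]<-.2)&(Z>.13)
  print(P[m].mean(0),P[m].min(0),P[m].max(0))
E
```

```text
shift mm [-652.2 -575.9   55.8] rot deg [-6.000e-02  3.000e-02  7.882e+01] rows 20.90900521557105 11.008547100750057
[[ 5.75395780e-17  1.00000000e+00  2.09426937e-17]
 [ 9.39692621e-01 -6.12323400e-17  3.42020143e-01]
 [ 3.42020143e-01  0.00000000e+00 -9.39692621e-01]]
[ 0.58940576 -0.43198242  0.15054746] [ 0.55339569 -0.46405152  0.1301218 ] [ 0.62084779 -0.39384542  0.16707981]
[ 0.58708581 -0.42955291  0.14819824] [ 0.54928303 -0.46702719  0.13000315] [ 0.62220891 -0.3940652   0.16512921]
```

>>> carry_out(series=[1,-652,-576,10,0,0,79,1,-652,-576,10,0,0,79,1,-652,-576,10,0,0,79,1,-652,-576,10,0,0,79,1,-652,-576,10,0,0,79,1,-652,-576,10,0,0,79,1,-652,-576,10,0,0,79,1,-652,-576,10,0,0,79,1,-652,-576,10,0,0,79,1,-652,-576,10,0,0,79,1,-652,-576,10,0,0,79,1,-652,-576,10,0,0,79,1,-652,-576,10,0,0,79,1,-652,-576,10,0,0,79,1,-652,-576,10,0,0,79,1,-652,-576,56,0,0,79,1,-652,-576,56,0,0,79,1,-652,-576,56,0,0,79,1,-652,-576,56,0,0,79,1,-652,-576,56,0,0,79], force=30)

```text
clock: 1.82
position: [0.5878, -0.2053, 0.2071]
ee_rot: [0.756, 0.655, -0.0, -0.0]
force: [0.1, 1.5, 0.0]
grip_width: 0.088
```

>>> carry_out(series=[1,0,0,0,0,0,0])

```text
clock: 1.9
position: [0.5886, -0.209, 0.2043]
ee_rot: [0.757, 0.653, -0.001, -0.001]
force: [-0.4, 0.1, -0.3]
grip_width: 0.0883
```

Run:
```python
from h import *
p,d,o=snap('wrist','w1')
P=cloud('wrist',d,o);Z=P[...,2]
m=(P[...,0]>.5)&(P[...,0]<.7)&(P[...,1]>-.285)&(P[...,1]<-.15)&(Z>.006)&(Z<.025)
lab,k=cv2.connectedComponents(m.astype(np.uint8))
for i in range(1,lab):
    g=P[k==i]
    if len(g)>100:
        c=g[:,:2].mean(0);w,V=np.linalg.eigh(np.cov((g[:,:2]-c).T));a=V[:,1]*np.sign(V[1,1]);t=(g[:,:2]-c)@a
        print(len(g),c,np.percentile(g[:,2],[5,50,95]),'yaw',np.degrees(np.arctan2(-a[0],a[1])),'ends',c+a*t.max(),c+a*t.min(),w**.5)
crop(p,0,0,512,384,1.5,'w1b')
print(o['position'])
```

```text
731 [ 0.60696525 -0.24094933] [0.01403621 0.01559896 0.01674107] yaw -7.936098848340058 ends [ 0.61224744 -0.20305806] [ 0.60085451 -0.28478419] [0.00416406 0.0244396 ]
[ 0.58862084 -0.20902369  0.20433542]
```

View pics/w1b.png

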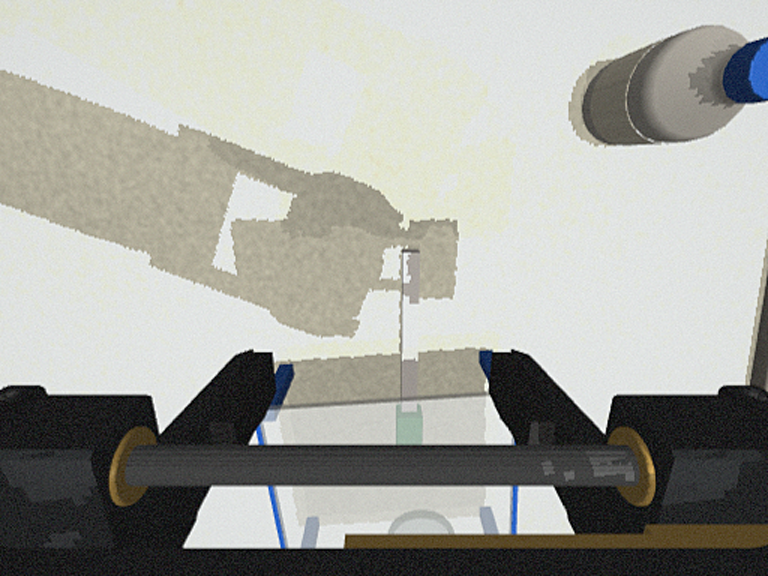

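Run:
```python
from h import *
rel([.6073,-.2385,.020],Rtool(82.1))
```

```text
shift mm [-29.3  24.7 185.3] rot deg [-0.16 -0.05 -0.48] rows 4.536801748073048 0.07080011034540935
```

>>> carry_out(series=[0.6,-29,25,40,0,0,0,0.6,-29,25,80,0,0,0,0.6,-29,25,120,0,0,0,0.6,-29,25,150,0,0,0,0.6,-29,25,170,0,0,0,0.6,-29,25,180,0,0,0,0.6,-29,25,185,0,0,0,0.6,-29,25,185,0,0,0])

```text
clock: 2.62
position: [0.608, -0.2351, 0.0232]
ee_rot: [0.756, 0.655, 0.0, 0.0]
force: [0.1, 0.1, 0.7]
grip_width: 0.0527
```

Run:
```python
from h import *
rel([.6073,-.2385,.020],Rtool(82.1))
```

```text
shift mm [-3.4 -0.3  3.2] rot deg [ 0.01  0.   -0.25] rows 0.11350429465011937 0.03514718155850885
```

>>> carry_out(series=[0.6,0,0,3,0,0,0,0,0,0,3,0,0,0,0,0,0,3,0,0,0,0,0,0,3,0,0,0,0,0,0,3,0,0,0,0,0,0,3,0,0,0,0,0,0,3,0,0,0], force=30)

```text
clock: 3.2
position: [0.608, -0.2356, 0.0201]
ee_rot: [0.756, 0.655, 0.0, 0.0]
force: [-0.4, 0.5, -0.2]
grip_width: 0.0152
```

>>> carry_out(series=[0,10,0,-1,0,0,0,0,25,0,-1,0,0,0,0,45,0,-1,0,0,0,0,65,0,-1,0,0,0,0,85,0,-1,0,0,0,0,105,0,-1,0,0,0,0,125,0,-1,0,0,0,0,145,0,-1,0,0,0,0,165,0,-1,0,0,0,0,185,0,-1,0,0,0,0,195,0,-1,0,0,0,0,200,0,-1,0,0,0,0,200,0,0,0,0,0,0,200,0,0,0,0,0])

```text
clock: 4.37
position: [0.6365, -0.0376, 0.02]
ee_rot: [0.756, 0.655, 0.0, 0.0]
force: [0.1, 1.2, 0.9]
grip_width: 0.0134
```

Run:
```python
from h import *
p,d,o=snap('top','t2')
crop(p,200,150,430,270,3.3,'t2b')
print(o['position'],o['grip_width'],o['clock'])
```

```text
[ 0.63645638 -0.03756809  0.01999695] 0.013396157844415295 4.3667
```

View pics/t2b.png

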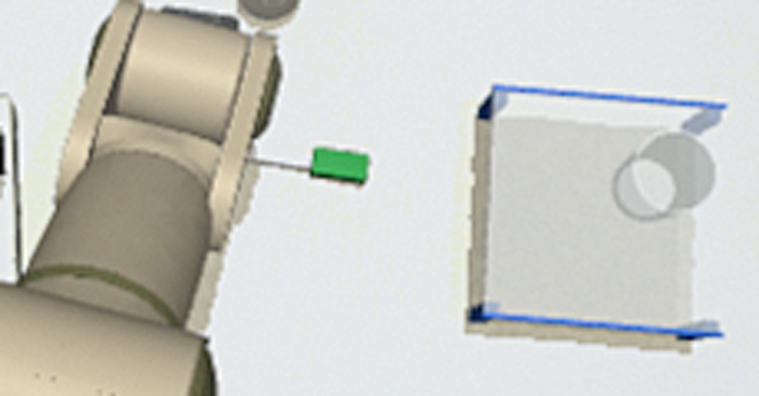

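>>> carry_out(series=[0.55,0,0,0,0,0,0,0.55,0,0,0,0,0,0,0.55,0,0,0,0,0,0,0.55,0,0,0,0,0,0,0.55,0,0,-30,0,0,0,0.6,0,0,-70,0,0,0,0.6,-20,0,-100,0,0,0,0.6,-60,0,-130,0,7,0,0.6,-100,0,-130,0,14,0,0.6,-140,0,-130,0,20,0,0.6,-170,0,-130,0,20,0,0.6,-190,0,-130,0,20,0,0.6,-190,0,-130,0,20,0,0.6,-190,0,-130,0,20,0,0.6,-190,0,-130,0,20,0])

```text
clock: 5.67
position: [0.6094, -0.2246, 0.1498]
ee_rot: [0.744, 0.645, 0.131, -0.114]
force: [0.2, 0.5, -1.0]
grip_width: 0.0524
```

Run:
```python
from h import *
p,d,o=snap('wrist','w3')
P=cloud('wrist',d,o);Z=P[...,2]
q=p.astype(int); g=(q[...,1]-q[...,0]>25)&(P[...,2]<.05)&(P[...,2]>.018)
g=P[g]; r=cv2.minAreaRect((g[:,:2]*1000).astype(np.float32)); print('green',len(g),r,g[:,2].mean())
m=(P[...,0]>.5)&(P[...,0]<.7)&(P[...,1]>-.25)&(P[...,1]<.05)&(Z>.007)&(Z<.035)
lab,k=cv2.connectedComponents(m.astype(np.uint8))
for i in range(1,lab):
    g=P[k==i]
    if len(g)>100:
        c=g[:,:2].mean(0);w,V=np.linalg.eigh(np.cov((g[:,:2]-c).T));a=V[:,1]*np.sign(V[1,1]);t=(g[:,:2]-c)@a
        print(len(g),c,np.percentile(g[:,2],[5,50,95]),'yaw',np.degrees(np.arctan2(-a[0],a[1])),'ends',c+a*t.max(),c+a*t.min(),w**.5)
crop(p,0,0,512,384,1.5,'w3b')
p,d,_=snap('top','t3')
q=p.astype(int);P=cloud('top',d);g=(q[...,1]-q[...,0]>30)&(P[...,1]<-.1)&(P[...,1]>-.25)
v,u=np.where(g)
if len(u):
  W=np.array([onz('top',a,b,.024)[:2] for a,b in zip(u,v)]).astype(np.float32)*1000
  print('top green',W.mean(0),cv2.minAreaRect(W))
print(o['position'],o['grip_width'],o['clock'])
```

```text
green 1090 ((616.1590576171875, -178.91600036621094), (48.4862174987793, 22.717378616333008), 81.87721252441406) 0.025353932844815116
2885 [ 0.62495862 -0.11741414] [0.01439951 0.01600745 0.02613636] yaw -8.143005149341906 ends [ 0.64098647 -0.00539938] [ 0.61272447 -0.20291569] [0.00524773 0.06003165]
top green [ 644.8325  -167.23518] ((714.6251831054688, -155.54095458984375), (238.7165985107422, 51.8953742980957), 11.310857772827148)
[ 0.60942409 -0.22460343  0.14983022] 0.052357283105742565 5.6667
```

View pics/w3b.png

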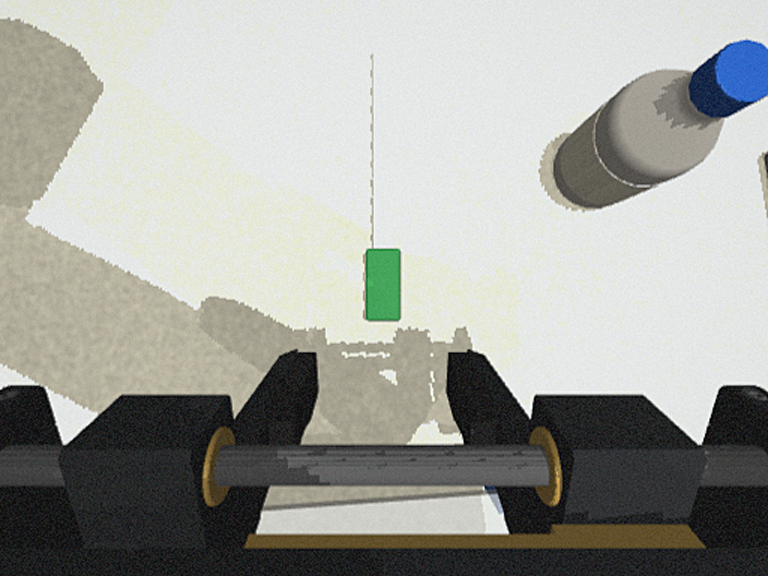

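Run:
```python
from h import *
rel([.6144,-.1917,.0225],Rtool(82.0,20))
```

```text
shift mm [-13.    0.2 131. ] rot deg [ 0.02 -0.01 -0.07] rows 3.1562919171083252 0.010260750205143127
```

>>> carry_out(series=[0.6,-13,0,40,0,0,0,0.6,-13,0,75,0,0,0,0.6,-13,0,105,0,0,0,0.6,-13,0,122,0,0,0,0.6,-13,0,129,0,0,0,0.6,-13,0,131,0,0,0,0.6,-13,0,131,0,0,0,0.6,-13,0,131,0,0,0,0,-13,0,131,0,0,0,0,-13,0,131,0,0,0,0,-13,0,131,0,0,0,0,-13,0,131,0,0,0,0,-13,0,131,0,0,0], force=60)

```text
clock: 6.85
position: [0.6141, -0.1936, 0.0226]
ee_rot: [0.744, 0.645, 0.131, -0.113]
force: [-0.7, -1.1, 2.2]
grip_width: 0.0234
```

Run:
```python
from h import *
o=ctrl.get_obs(); print(o['position'],o['grip_width'],o['clock'],o['force'])
```

```text
[ 0.61405314 -0.19362     0.02258893] 0.023379663446920104 6.85 [-0.74873246 -1.07467535  2.22210864]
```

```bash
cat >> h.py <<'E'
# prop in tool at grasp
_T0=np.eye(4);_T0[:3,:3]=Rtool(82.0,20);_T0[:3,3]=[.6141,-.1936,.0226]
_P0=np.eye(4);_P0[:3,:3]=R.from_euler('z',-8.0,degrees=True).as_matrix();_P0[:3,3]=[.6162+.0104,-.1788+.0743,0]
G=np.linalg.inv(_T0)@_P0
def tcp_for(x,y,z,G=None,yaw=None):
    G=globals()['G'] if G is None else G
    W=np.eye(4);W[:3,:3]=R.from_euler('z',CY if yaw is None else yaw,degrees=True).as_matrix();W[:3,3]=con(x,y,z)
    T=W@np.linalg.inv(G);return T[:3,3],T[:3,:3]
E
python3 - <<'E'
from h import *
print(G.round(4))
for a in [(12,-180,58),(12,-26,58),(12,-26,200),(50,-26,200),(50,-26,165)]:
    p,M=tcp_for(*a);print(a,p.round(4));rel(p,M)
E
```

```text
[[-0.      0.9397  0.342   0.0768]
 [ 1.     -0.     -0.     -0.    ]
 [ 0.      0.342  -0.9397  0.052 ]
 [ 0.      0.      0.      1.    ]]
(12, -180, 58) [ 0.5903 -0.0971  0.0806]
shift mm [106.4 -37.2 -23. ] rot deg [  4.23   0.02 -11.55] rows 2.7595291815297878 1.7173252851963743
(12, -26, 58) [0.5793 0.0565 0.0806]
shift mm [247.8 -70.   28.4] rot deg [  4.23   0.02 -11.55] rows 6.213121454141617 1.7173252851963743
(12, -26, 200) [0.5793 0.0565 0.2226]
shift mm [ 296.4  -70.  -105.1] rot deg [  4.23   0.02 -11.55] rows 7.724849423527933 1.7173252851963743
(50, -26, 200) [0.6172 0.0592 0.2226]
shift mm [ 304.   -32.8 -102.3] rot deg [  4.23   0.02 -11.55] rows 7.7310721689108135 1.7173252851963743
(50, -26, 165) [0.6172 0.0592 0.1876]
shift mm [292.  -32.9 -69.4] rot deg [  4.23   0.02 -11.55] rows 7.240330838694733 1.7173252851963743
```

>>> carry_out(series=[0,3,0,-9,0,0,0,0,10,0,-27,0,0,0,0,20,0,-54,0,0,0,0,45,-10,-46,1,0,-3,0,70,-20,-38,2,0,-6,0,90,-30,-30,3,0,-9,0,106,-37,-23,4.2,0,-11.5,0,106,-37,-23,4.2,0,-11.5,0,106,-37,-23,4.2,0,-11.5,0,106,-37,-23,4.2,0,-11.5,0,106,-37,-23,4.2,0,-11.5])

```text
clock: 7.77
position: [0.5907, -0.0985, 0.0803]
ee_rot: [0.672, 0.72, 0.118, -0.127]
force: [0.2, -0.3, -1.5]
grip_width: 0.0236
```

Run:
```python
from h import *
p,d,o=snap('wrist','w4')
P=cloud('wrist',d,o);Z=P[...,2]
crop(p,0,0,512,384,1.5,'w4b')
# in tool/console coords
a=np.radians(CY);Q=P[...,:2]-CO;X=(Q[...,0]*np.cos(a)+Q[...,1]*np.sin(a))*1000;Y=(-Q[...,0]*np.sin(a)+Q[...,1]*np.cos(a))*1000
m=(Z>.055)&(Z<.1)&(Y>-225)&(Y<-60)&(abs(X-12)<25)
g=np.c_[X[m],Y[m],Z[m]*1000]
for y in range(-225,-60,15):
    s=g[(g[:,1]>y)&(g[:,1]<=y+15)]
    if len(s)>10: print(y,len(s),s[:,0].mean().round(1),np.percentile(s[:,2],[10,50,90]).round(1), s[:,1].max().round(1))
p,d,o2=snap('scene','s4');crop(p,230,150,420,330,3.2,'s4b')
p,d,o2=snap('top','t4');crop(p,130,150,330,270,3.5,'t4b')
print(o['position'],o['force'],o['clock'])
```

```text
-225 615 12.1 [72.1 72.9 73.7] -210.0
-210 599 12.1 [72.1 72.8 73.6] -195.0
-195 599 12.1 [72.  72.7 73.5] -180.0
-180 597 12.1 [71.9 72.7 73.5] -165.0
-165 591 12.2 [71.8 72.6 73.4] -150.0
-150 587 12.2 [71.7 72.5 73.3] -135.1
-135 587 12.3 [71.6 72.5 73.2] -120.0
-120 150 12.2 [71.5 72.3 73.1] -115.7
[ 0.59067333 -0.09852197  0.08028333] [ 0.21210371 -0.32505649 -1.54344511] 7.7667
```

View pics/w4b.png

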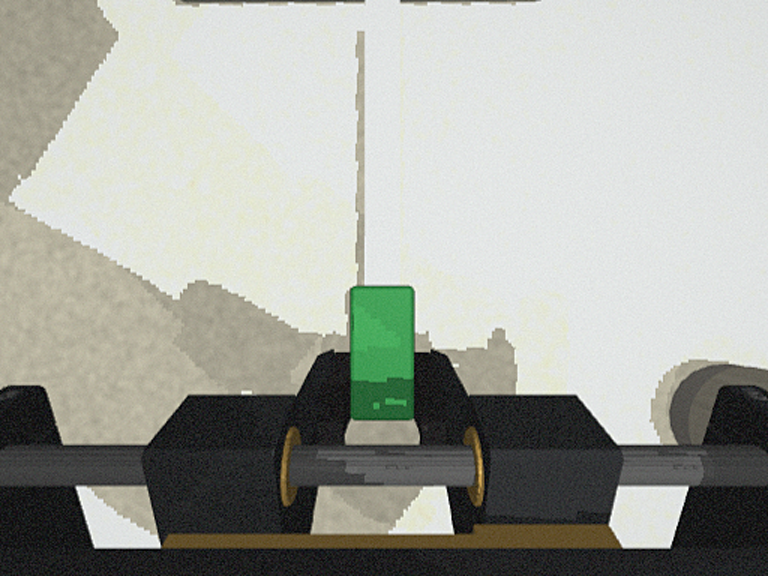

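View pics/s4b.png

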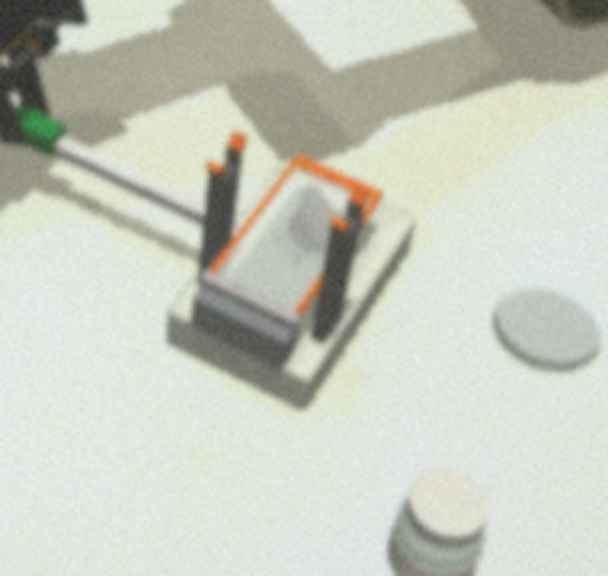

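View pics/t4b.png

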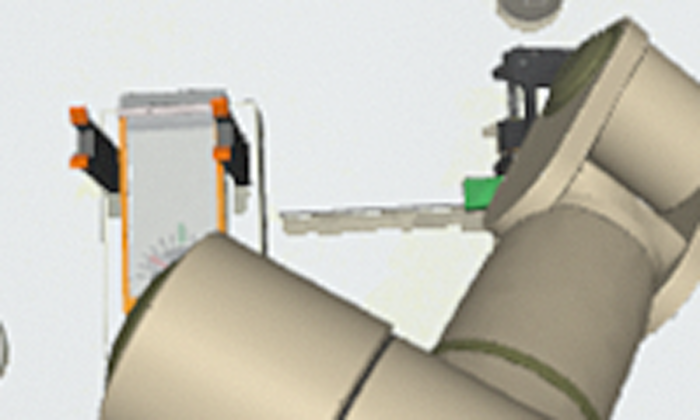

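>>> carry_out(series=[0,14,0,5,0,0,0,0,30,0,11,0,0,0,0,47,0,17,0,0,0,0,65,0,23.5,0,0,0,0,82,0,30,0,0,0,0,99,0,36,0,0,0,0,116,0,42,0,0,0,0,132,0,48,0,0,0,0,142,0,51.5,0,0,0,0,146.5,0,53.3,0,0,0,0,146.5,0,53.3,0,0,0,0,146.5,0,53.3,0,0,0])

```text
clock: 8.92
position: [0.5794, 0.0581, 0.0802]
ee_rot: [0.671, 0.721, 0.118, -0.127]
force: [-0.6, -0.4, -2.2]
grip_width: 0.0234
```

Run:
```python
from h import *
p,d,o=snap('scene','s5');crop(p,230,150,420,330,3.2,'s5b')
print(o['position'],o['force'],o['clock'],o['q'])
p,M=tcp_for(12,-26,58);rel(p,M)
p,d,o=snap('wrist','w5');crop(p,0,0,512,384,1.5,'w5b')
```

```text
[0.57937433 0.05809986 0.0802319 ] [-0.55461487 -0.36381837 -2.19310968] 8.9167 [-0.23857502  0.63659664  1.45040344  0.35849803  1.18837679 -0.46712914]
shift mm [-1.  -0.3 -0.8] rot deg [ 0.02  0.01 -0.06] rows 0.03087818598060656 0.00892119729144982
```

View pics/s5b.png

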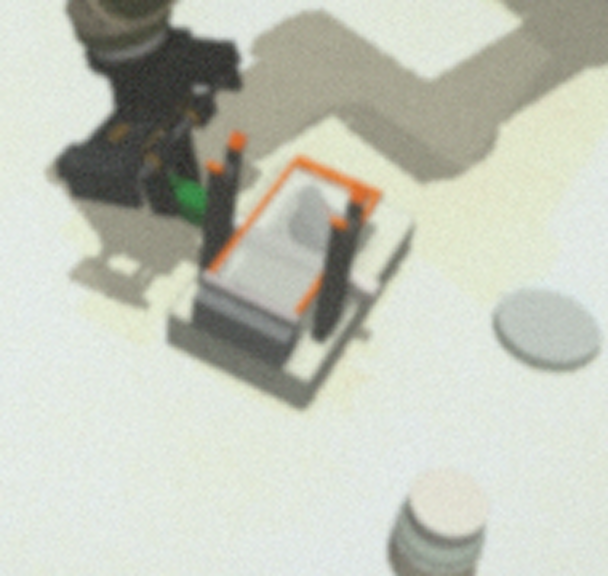

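View pics/w5b.png

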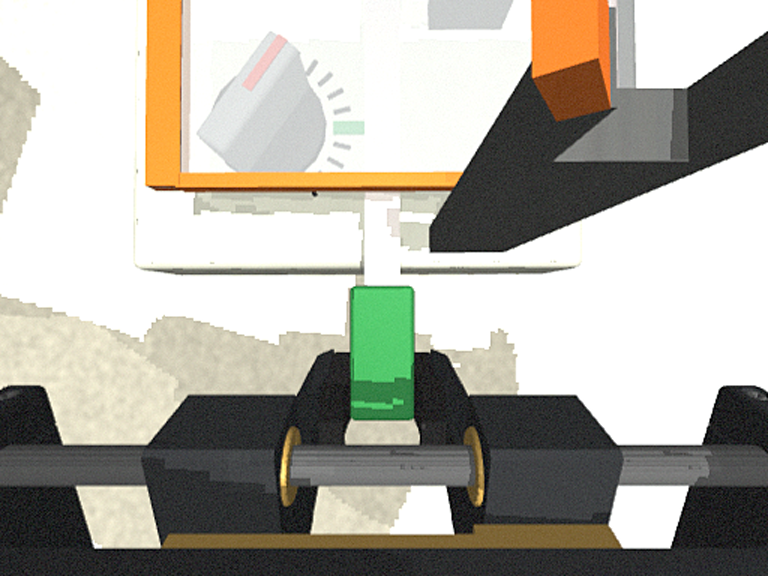

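>>> carry_out(series=[0,3.4,0,-9.4,0,0,0,0,6.8,0,-18.8,0,0,0,0,10.3,0,-28.2,0,0,0,0,14.4,0,-39.5,0,0,0,0,18.5,0,-50.8,0,0,0,0,22.6,0,-62,0,0,0,0,26.7,0,-73.3,0,0,0,0,30.8,0,-84.6,0,0,0,0,34.9,0,-95.9,0,0,0,0,39,0,-107,0,0,0,0,42.8,0,-117.5,0,0,0,0,46.2,0,-127,0,0,0,0,48.6,0,-133.5,0,0,0,0,49.6,0,-136.3,0,0,0,0,49.6,0,-136.3,0,0,0,0,49.6,0,-136.3,0,0,0])

```text
clock: 10.35
position: [0.5792, 0.0581, 0.225]
ee_rot: [0.671, 0.721, 0.118, -0.127]
force: [-0.2, 0.2, -0.7]
grip_width: 0.0232
```

Run:
```python
from h import *
p,d,o=snap('scene','s6');crop(p,230,150,420,330,3.2,'s6b')
print(o['position'],o['force'],o['wrist_torque'],o['clock'],o['q'])
p,M=tcp_for(50,-26,203);rel(p,M)
p,d,o=snap('wrist','w6');crop(p,0,0,512,384,1.5,'w6b')
P=cloud('wrist',d,o);Z=P[...,2]
a=np.radians(CY);Q=P[...,:2]-CO;X=(Q[...,0]*np.cos(a)+Q[...,1]*np.sin(a))*1000;Y=(-Q[...,0]*np.sin(a)+Q[...,1]*np.cos(a))*1000
m=(Z>.205)&(Z<.232)&(Y>-75)&(Y<100)&(abs(X-12)<12)
g=np.c_[X[m],Y[m],Z[m]*1000]
for y in range(-75,100,15):
    s=g[(g[:,1]>y)&(g[:,1]<=y+15)]
    if len(s)>10: print(y,len(s),s[:,0].mean().round(1),np.percentile(s[:,2],[10,50,90]).round(1))
```

```text
[0.57923523 0.05814303 0.22501041] [-0.18247256  0.17013751 -0.70124012] [-0.41560688  0.06627482  0.035793  ] 10.35 [-0.23862721  0.47665575  1.27162115  0.3324136   1.5081304  -0.34960719]
shift mm [-1.3 38.  -1.4] rot deg [-0.06 -0.02 -0.06] rows 0.912280465185037 0.012072093347154936
-75 612 11.7 [216.6 217.5 218.7]
-60 601 11.7 [216.6 217.4 218.1]
-45 862 14.1 [216.7 218.6 230.8]
-30 789 14.0 [216.9 226.1 231.3]
-15 783 14.0 [216.8 226.1 231.4]
0 781 14.0 [216.8 226.2 231.2]
15 771 14.0 [216.8 226.5 231.2]
30 269 11.3 [216.3 217.3 225.7]
```

View pics/s6b.png

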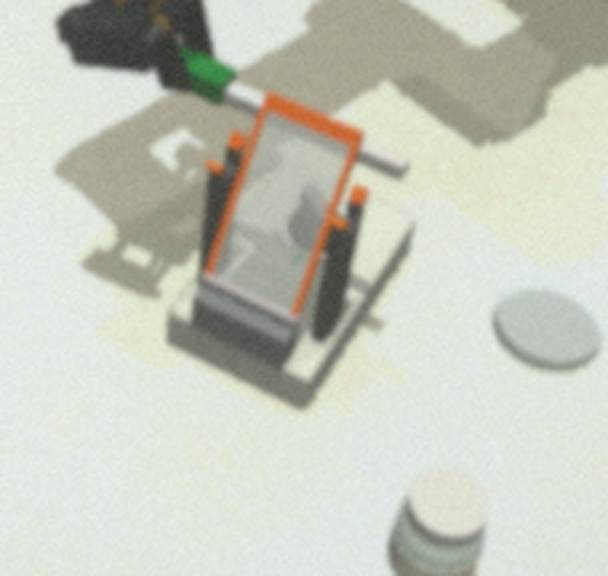

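View pics/w6b.png

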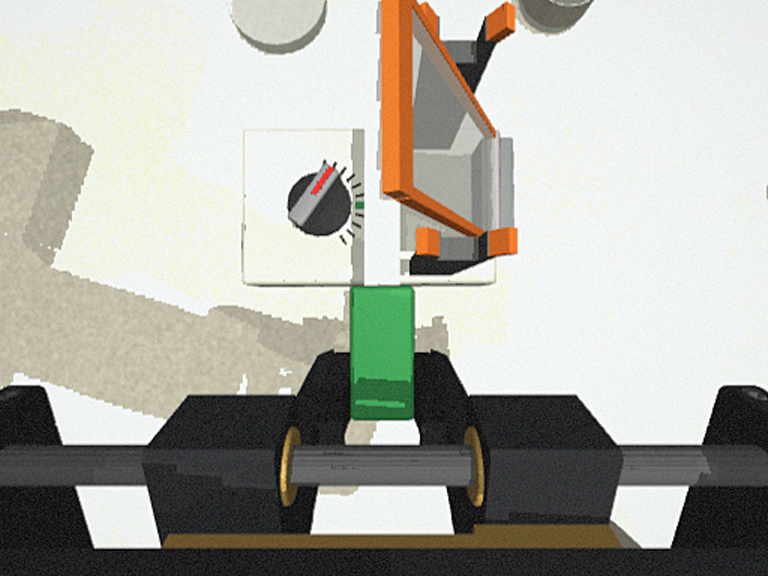

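Run:
```python
from h import *
for n,tag in [('wrist','w6'),('top','top0'),('top','t4')]:
    p,d,o=load(tag)
    P=cloud(n,d,o);Z=P[...,2];q=p.astype(int)
    a=np.radians(CY);Q=P[...,:2]-CO;X=(Q[...,0]*np.cos(a)+Q[...,1]*np.sin(a))*1000;Y=(-Q[...,0]*np.sin(a)+Q[...,1]*np.cos(a))*1000
    org=(q[...,0]-q[...,2]>60)&(Z>.186)&(Z<.200)&(X>25)&(X<75)
    lab,k=cv2.connectedComponents(org.astype(np.uint8))
    for i in range(1,lab):
        s=k==i
        if s.sum()>4: print(tag,s.sum(),'X',np.percentile(X[s],[2,50,98]).round(1),'Y',np.percentile(Y[s],[2,50,98]).round(1),'Z',np.median(Z[s]).round(4))
```

```text
w6 284 X [62.9 67.5 73.1] Y [45.6 51.4 57.6] Z 0.1912
w6 153 X [30.1 35.5 42.1] Y [35.1 51.1 57.4] Z 0.1915
w6 61 X [35.7 38.6 42.5] Y [-40.8 -38.6 -36. ] Z 0.1935
w6 245 X [27.8 31.8 37.5] Y [-58.3 -52.7 -46.7] Z 0.1919
w6 291 X [63.3 67.5 73.2] Y [-57.8 -52.2 -46.7] Z 0.1914
top0 13 X [64.1 69.  72.3] Y [-55.9 -50.7 -47.6] Z 0.1903
top0 12 X [65.2 67.5 70.9] Y [48.  54.  57.7] Z 0.1897
top0 15 X [28.8 32.  36.3] Y [-57.1 -51.8 -46.3] Z 0.19
top0 15 X [28.2 31.2 35.8] Y [46.7 53.2 58. ] Z 0.1902
t4 13 X [65.5 68.5 72.2] Y [-55.9 -50.6 -47.3] Z 0.1895
t4 14 X [63.6 67.5 70.1] Y [47.7 52.5 57.6] Z 0.1892
t4 13 X [29.5 32.1 36.1] Y [-57.2 -52.  -46.7] Z 0.1903
t4 15 X [27.9 31.1 35.7] Y [47.7 50.4 58.3] Z 0.19
```

>>> carry_out(series=[0,0,6,0,0,0,0,0,0,13,0,0,0,0,0,0,20,0,0,0,0,0,0,27,0,0,0,0,0,0,33,0,0,0,0,0,0,37,0,0,0,0,0,0,38.3,0,0,0,0,0,0,38.3,0,0,0,0,0,-2,38.3,6,0,0,0,0,-5,38.3,14,0,0,0,0,-8,38.3,22,0,0,0,0,-10,38.3,28,0,0,0,0,-11.6,38.3,32,0,0,0,0,-12.3,38.3,34,0,0,0,0,-12.3,38.3,34,0,0,0])

```text
clock: 11.7
position: [0.6174, 0.0609, 0.1885]
ee_rot: [0.671, 0.721, 0.118, -0.128]
force: [0.2, 0.3, -2.5]
grip_width: 0.0236
```

Run:
```python
from h import *
p,d,o=snap('scene','s7');crop(p,230,150,420,330,3.2,'s7b')
print(o['position'],o['force'],o['wrist_torque'],o['clock'])
p,M=tcp_for(50,-26,165);rel(p,M)
p,d,o=snap('wrist','w7');crop(p,0,0,512,384,1.5,'w7b')
P=cloud('wrist',d,o);Z=P[...,2]
a=np.radians(CY);Q=P[...,:2]-CO;X=(Q[...,0]*np.cos(a)+Q[...,1]*np.sin(a))*1000;Y=(-Q[...,0]*np.sin(a)+Q[...,1]*np.cos(a))*1000
m=(Z>.17)&(Z<.185)&(Y>-75)&(Y<100)&(abs(X-50)<8.5)
g=np.c_[X[m],Y[m],Z[m]*1000]
for y in range(-75,100,15):
    s=g[(g[:,1]>y)&(g[:,1]<=y+15)]
    if len(s)>10: print(y,len(s),s[:,0].mean().round(1),np.percentile(s[:,2],[10,50,90]).round(1),s[:,1].max())
```

```text
[0.61742408 0.06091894 0.18851376] [ 0.21110852  0.28034237 -2.45869606] [-0.48474379  0.1260716   0.07420153] 11.7
shift mm [-2.  -0.5  0.7] rot deg [-0.01 -0.   -0.05] rows 0.05329011364212485 0.006753485488668926
-75 576 50.2 [180.7 181.6 182.4] -60.02821404006488
-60 599 50.2 [180.7 181.5 182.4] -45.07042610026618
-45 405 49.0 [180.7 181.5 182.3] -30.23674847098785
```

View pics/s7b.png

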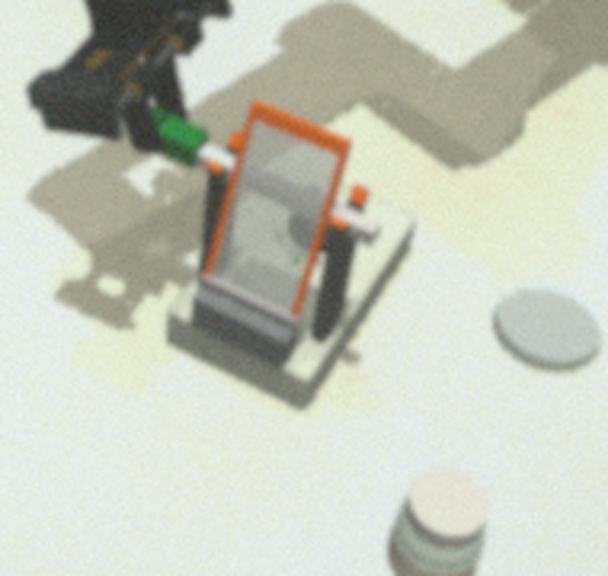

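View pics/w7b.png

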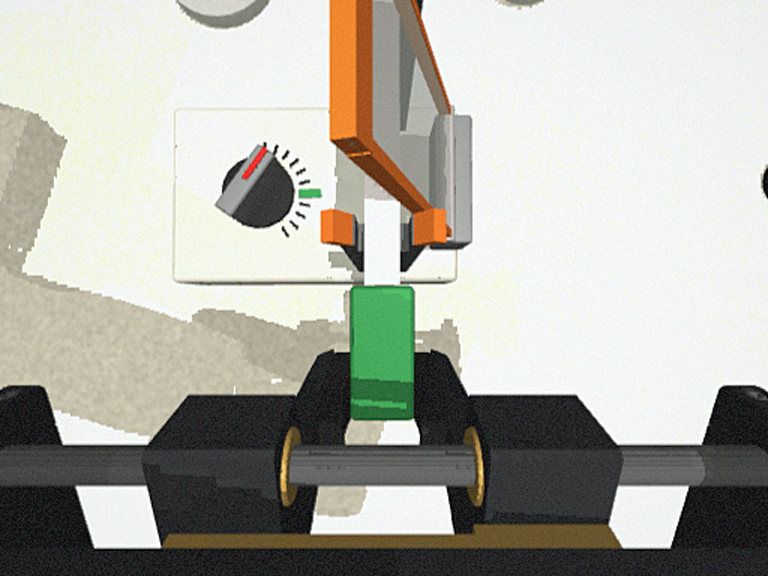

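>>> carry_out(series=[0,-0.3,0,0.9,0,0,0,0,-0.5,0,1.4,0,0,0,0,-0.7,0,1.9,0,0,0,0,-0.7,0,1.9,0,0,0])

```text
clock: 12.13
position: [0.6177, 0.0609, 0.1875]
ee_rot: [0.671, 0.721, 0.119, -0.127]
force: [-0.3, -0.6, 1.7]
grip_width: 0.0235
```

Run:
```python
from h import *
o=ctrl.get_obs()
print(o['position'],o['force'],o['wrist_torque'],o['clock'])
```

```text
[0.61773216 0.06088485 0.18749158] [-0.26114336 -0.57094496  1.72007652] [-0.2597373   0.12059802  0.09725548] 12.1333
```

>>> carry_out(series=[0.35,0,0,0,0,0,0,0.45,0,0,0,0,0,0,0.5,0,0,0,0,0,0,0.5,0,0,0,0,0,0,0.5,0,0,-10,0,0,0,0.5,0,0,-30,0,0,0,0.5,0,0,-60,0,0,0,0.5,0,0,-95,0,0,0,0.5,0,0,-120,0,0,0,0.5,0,0,-120,0,0,0])

```text
clock: 12.97
position: [0.6216, 0.0181, 0.3057]
ee_rot: [0.671, 0.721, 0.121, -0.123]
force: [0.2, 0.6, 1.4]
grip_width: 0.0441
```

Run:
```python
from h import *
p,d,o=snap('scene','s8');crop(p,230,150,420,330,3.2,'s8b')
print(o['position'],o['force'],o['wrist_torque'],o['clock'])
p,d,o=snap('wrist','w8');crop(p,0,0,512,384,1.5,'w8b')
P=cloud('wrist',d,o);Z=P[...,2]
a=np.radians(CY);Q=P[...,:2]-CO;X=(Q[...,0]*np.cos(a)+Q[...,1]*np.sin(a))*1000;Y=(-Q[...,0]*np.sin(a)+Q[...,1]*np.cos(a))*1000
m=(Z>.165)&(Z<.185)&(Y>-75)&(Y<100)&(abs(X-50)<8.5)
g=np.c_[X[m],Y[m],Z[m]*1000]
for y in range(-75,100,15):
    s=g[(g[:,1]>y)&(g[:,1]<=y+15)]
    if len(s)>10: print(y,len(s),s[:,0].mean().round(1),np.percentile(s[:,2],[10,50,90]).round(1),s[:,1].max())
q=p.astype(int);gr=(q[...,1]-q[...,0]>30)&(Z>.15)&(Z<.21);print('green',np.percentile(Y[gr],[1,99]),np.percentile(X[gr],[1,99]),np.median(Z[gr]))
```

```text
[0.62159649 0.01814669 0.30571213] [0.16274115 0.5674694  1.3956778 ] [-0.207003    0.00718812  0.04277392] 12.9667
-75 178 50.4 [179.6 180.4 181.3] -60.01981727344464
-60 214 50.2 [179.  180.5 181.3] -45.31513003721421
-45 140 49.2 [179.5 180.4 181.4] -30.168717356119874
60 82 53.5 [179.5 180.5 181.2] 74.82897032450303
green [-123.30944264  -75.04864807] [39.01108152 61.66395954] 0.19036881190650634
```

View pics/s8b.png

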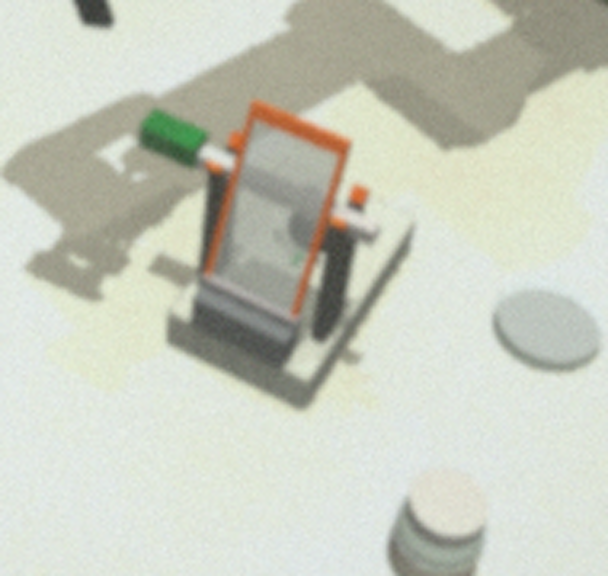

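View pics/w8b.png

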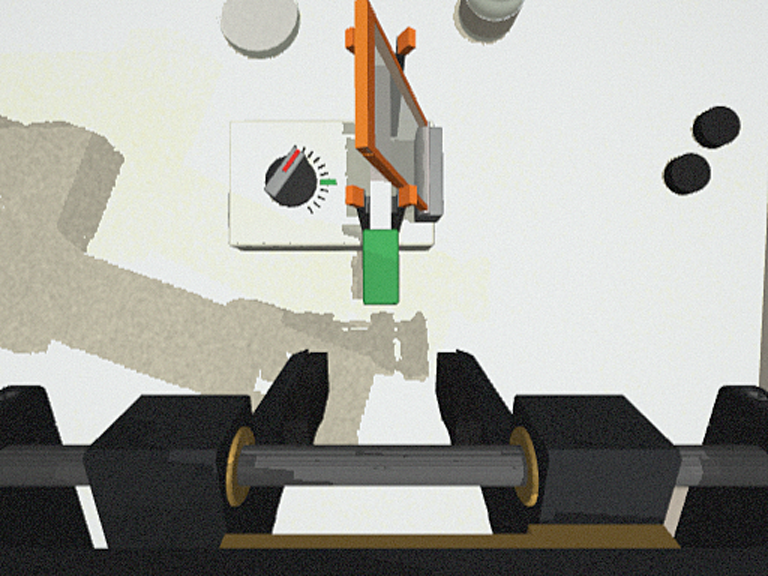

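```bash
cat >> h.py <<'E'
def knob(n,tag):
    p,d,o=load(tag);q=p.astype(int)
    P=cloud(n,d,o);Z=P[...,2]
    a=np.radians(CY);Q=P[...,:2]-CO;X=(Q[...,0]*np.cos(a)+Q[...,1]*np.sin(a))*1000;Y=(-Q[...,0]*np.sin(a)+Q[...,1]*np.cos(a))*1000
    near=(X>-90)&(X<35)&(abs(Y)<60)
    r=near&(q[...,0]-q[...,1]>50)&(q[...,2]<120)&(Z>.06)&(Z<.1)&(q[...,1]<100)
    g=near&(q[...,1]-q[...,0]>40)&(Z<.06)
    t=near&(Z>.074)&(Z<.088)&(np.hypot(X+40,Y)<32)
    for nm,m in [('red',r),('mark',g),('gripbar',t)]:
        if m.sum()<5: print(nm,m.sum());continue
        A=np.c_[X[m],Y[m]];c=A.mean(0);w,V=np.linalg.eigh(np.cov((A-c).T));v=V[:,1]*np.sign(V[0,1])
        print(nm,m.sum(),'c',c.round(1),'z',np.median(Z[m]).round(4),'phi axis',np.arctan2(v[0],v[1]).round(3),'phi from knob',np.arctan2(c[0]+40,c[1]).round(3),(w**.5).round(1))
E
python3 - <<'E'
from h import *
knob('wrist','w8'); knob('wrist','w7')
E
```

```text
red 50 c [-32.6   9.6] z 0.0811 phi axis 0.617 phi from knob 0.656 [1.3 6.8]
mark 30 c [-2.5 -0.7] z 0.0473 phi axis 1.565 phi from knob 1.59 [1.3 4.4]
gripbar 389 c [-38.7  -2.4] z 0.0801 phi axis 0.619 phi from knob 2.654 [ 4.2 14.4]
red 103 c [-32.4   9.8] z 0.0811 phi axis 0.608 phi from knob 0.659 [1.3 6.9]
mark 80 c [-3.  -0.3] z 0.0475 phi axis 1.528 phi from knob 1.579 [1.7 4.7]
gripbar 821 c [-38.3  -1.9] z 0.0802 phi axis 0.612 phi from knob 2.408 [ 4.2 14.2]
```

Run:
```python
from h import *
rel(con(-55,40,310),Rtool(180+CY))
```

```text
shift mm [ 187.1 -105.8   57.8] rot deg [ 15.74 -15.6  -89.07] rows 5.337821592035357 12.818647030554772
```

>>> carry_out(series=[0,20,-5,-30,0,0,0,0,55,-30,-20,2,-2,-12,0,90,-55,0,4,-4,-24,0,125,-75,20,8,-8,-45,0,187,-106,58,15.7,-15.6,-89,0,187,-106,58,15.7,-15.6,-89,0,187,-106,58,15.7,-15.6,-89,0,187,-106,58,15.7,-15.6,-89,0,187,-106,58,15.7,-15.6,-89,0,187,-106,58,15.7,-15.6,-89,0,187,-106,58,15.7,-15.6,-89,0,187,-106,58,15.7,-15.6,-89,0,187,-106,58,15.7,-15.6,-89,0,187,-106,58,15.7,-15.6,-89,0,187,-106,58,15.7,-15.6,-89,0,187,-106,58,15.7,-15.6,-89,0,187,-106,58,15.7,-15.6,-89])

```text
clock: 14.48
position: [0.5007, 0.2076, 0.3087]
ee_rot: [-0.034, 0.999, 0.001, -0.002]
force: [0.5, 0.4, 0.2]
grip_width: 0.0003
```

Run:
```python
from h import *
p,d,o=snap('wrist','w9');crop(p,0,0,512,384,1.5,'w9b')
print(o['position'],o['ee_rot'],o['grip_width'],o['clock'],o['q'].round(2))
knob('wrist','w9')
rel(con(-55,40,75),Rtool(180+CY))
```

```text
[0.500747   0.20760154 0.30867303] [-3.41081021e-02  9.99416702e-01  6.43150496e-04 -1.57460972e-03] 0.00027068932236592867 14.4833 [ 0.17  0.34  1.21  0.    1.6  -1.47]
red 48 c [-32.9   9.6] z 0.0814 phi axis 0.606 phi from knob 0.639 [1.2 7.1]
mark 31 c [-3.2 -0.3] z 0.0477 phi axis 1.58 phi from knob 1.58 [1.5 4.7]
gripbar 379 c [-40.2   0.1] z 0.0805 phi axis 0.613 phi from knob -1.174 [ 4.2 14.3]
shift mm [ -1.   -0.6 233.8] rot deg [ 0.07 -0.16 -0.18] rows 5.606890811956867 0.03429844202489303
```

View pics/w9b.png

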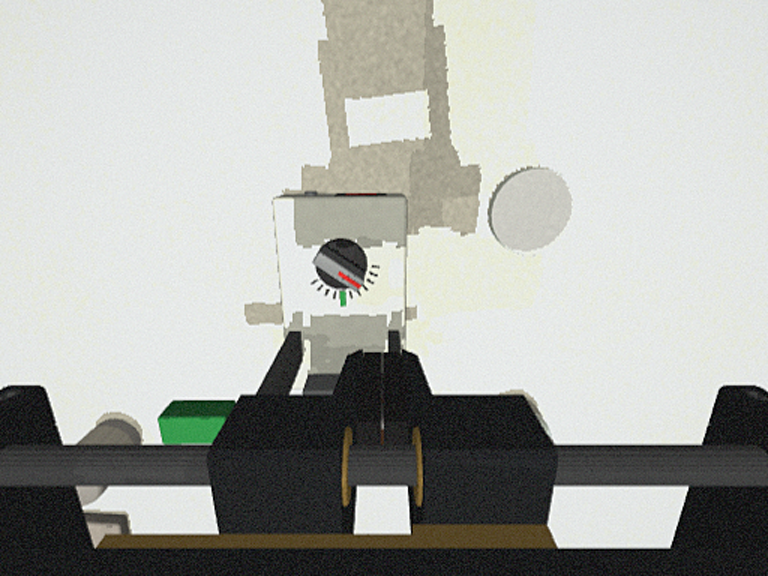

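>>> carry_out(series=[0,-1,0,40,0,0,0,0,-1,0,80,0,0,0,0,-1,0,120,0,0,0,0,-1,0,160,0,0,0,0,-1,0,190,0,0,0,0,-1,0,212,0,0,0,0,-1,0,227,0,0,0,0,-1,0,234,0,0,0,0,-1,0,234,0,0,0,0,-1,0,234,0,0,0])

```text
clock: 15.37
position: [0.502, 0.2078, 0.0758]
ee_rot: [-0.035, 0.999, 0.001, -0.0]
force: [-0.1, -0.2, 0.1]
grip_width: 0.0003
```

>>> carry_out(series=[0,-4,-2,0,0,0,0,0,-9,-4.6,0,0,0,0,0,-12.3,-5.6,0,0,0,0,0,-14,-6.5,0,0,0,0,0,-15.5,-7.4,0,0,0,0,0,-17,-8.6,0,0,0,0,0,-18.3,-9.8,0,0,0,0,0,-19.5,-11.2,0,0,0,0,0,-20.6,-12.7,0,0,0,0,0,-20.6,-12.7,0,0,0,0,0,-20.6,-12.7,0,0,0,0])

```text
clock: 16.28
position: [0.5234, 0.1966, 0.0753]
ee_rot: [-0.035, 0.999, 0.0, -0.0]
force: [0.8, 2.8, 0.3]
grip_width: 0.0006
```

Run:
```python
from h import *
p,d,o=snap('wrist','w10');crop(p,0,0,512,384,1.5,'w10b')
print(o['position'],o['force'],o['clock'])
knob('wrist','w10')
```

```text
[0.52336068 0.19655812 0.07527342] [0.79557182 2.83342588 0.25440501] 16.2833
red 21 c [-38.5   0.4] z 0.0812 phi axis 3.024 phi from knob 1.291 [0.7 1.2]
mark 0
gripbar 2118 c [-48.6   4.4] z 0.0803 phi axis 0.47 phi from knob -1.098 [ 5.9 13.7]
```

View pics/w10b.png

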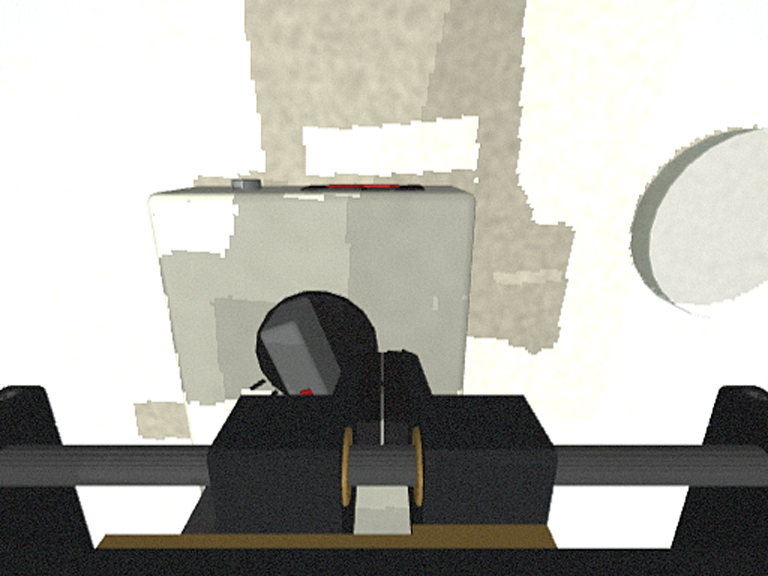

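>>> carry_out(series=[0,-1,-1.5,0,0,0,0,0,-2,-3,0,0,0,0,0,-3,-4.5,0,0,0,0,0,-3,-4.5,0,0,0,0,0,-3,0,0,0,0,0,0,0,10,0,0,0,0,0,0,10,-30,0,0,0,0.6,0,10,-70,0,0,0,0.6,0,10,-90,0,0,0,0.6,0,10,-100,0,0,0,0.6,0,10,-100,0,0,0])

```text
clock: 17.25
position: [0.5227, 0.207, 0.1769]
ee_rot: [-0.036, 0.999, 0.001, 0.001]
force: [0.8, -0.4, -0.1]
grip_width: 0.0246
```

Run:
```python
from h import *
p,d,o=snap('wrist','w11');crop(p,0,0,512,384,1.5,'w11b')
print(o['position'],o['force'],o['grip_width'],o['clock'])
knob('wrist','w11')
rel(con(-40,0,175),Rtool(180+CY))
```

```text
[0.52273511 0.20696911 0.17689883] [ 0.80504536 -0.36208345 -0.08609782] 0.024554842962765517 17.25
red 99 c [-27.3   0.5] z 0.0814 phi axis 1.504 phi from knob 1.535 [1.1 6.8]
mark 19 c [ 1.9 -0.4] z 0.0481 phi axis 2.623 phi from knob 1.58 [1.2 1.6]
gripbar 874 c [-41.1   0.3] z 0.0805 phi axis 1.512 phi from knob -1.288 [ 4.1 14.4]
shift mm [  5.8 -38.    0. ] rot deg [ 0.04 -0.07 -0.02] rows 0.9211425457012093 0.011743271214311235
```

View pics/w11b.png

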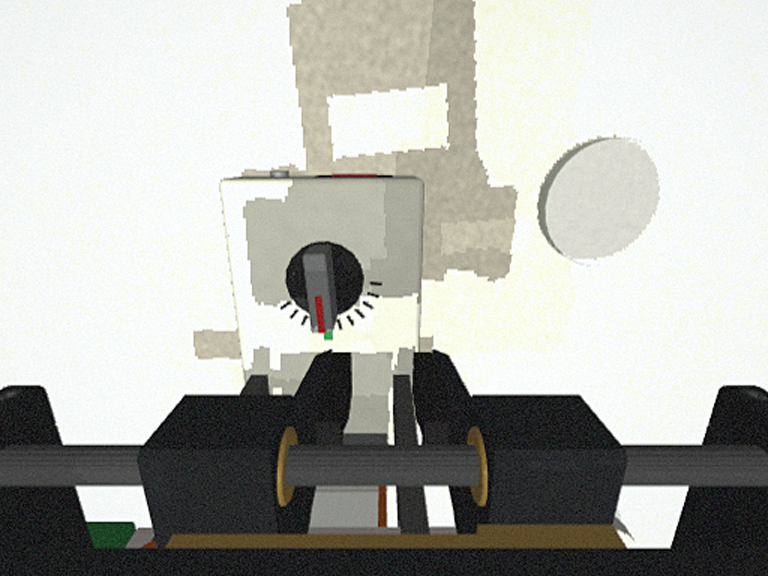

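>>> carry_out(series=[0.6,6,-20,0,0,0,0,0.6,6,-38,0,0,0,0,0.6,6,-38,10,0,0,0,0.6,6,-38,40,0,0,0,0.6,6,-38,70,0,0,0,0.6,6,-38,92,0,0,0,0.6,6,-38,101,0,0,0,0.6,6,-38,102,0,0,0,0.6,6,-38,102,0,0,0,0,6,-38,102,0,0,0,0,6,-38,102,0,0,0,0,6,-38,102,0,0,0,0,6,-38,102,0,0,0,0,6,-38,102,0,0,0,0,6,-38,102,0,0,0], force=20)

```text
clock: 18.55
position: [0.5191, 0.1683, 0.0735]
ee_rot: [-0.035, 0.999, 0.001, -0.0]
force: [-0.3, 2.2, 0.2]
grip_width: 0.0153
```

Run:
```python
from h import *
o=ctrl.get_obs(); print(o['position'],o['force'],o['wrist_torque'],o['grip_width'],o['clock'])
rel(con(-40,0,75),Rtool(180+CY))
```

```text
[0.51911592 0.16827494 0.07351813] [-0.33763221  2.16297545  0.16611237] [ 0.398679   -0.03544506  0.03458512] 0.015264344937991364 18.55
shift mm [ 0.   0.2 -1.5] rot deg [ 0.06 -0.05 -0.04] rows 0.03575796360722633 0.012505652248670777
```

>>> carry_out(series=[0,0,0,0,0,0,0,0,0,0,0,0,0,0,0,0,0,0,0,0,0,0.5,0,0,0,0,0,0,0.5,0,0,0,0,0,0,0.5,0,0,0,0,0,0,0.5,0,0,0,0,0,0,0.5,0,0,-20,0,0,0,0.5,0,0,-50,0,0,0,0.5,0,0,-85,0,0,0,0.5,30,0,-125,0,0,0,0.5,60,0,-165,0,0,0,0.5,80,0,-200,0,0,0,0.5,80,0,-230,0,0,0,0.5,80,0,-230,0,0,0,0.5,80,0,-230,0,0,0])

```text
clock: 19.88
position: [0.4397, 0.1624, 0.3054]
ee_rot: [-0.036, 0.999, 0.001, 0.002]
force: [-0.5, 0.3, -0.2]
grip_width: 0.0441
```

Run:
```python
from h import *
p,d,o=snap('wrist','w12');crop(p,0,0,512,384,1.5,'w12b')
print(o['position'],o['force'],o['grip_width'],o['clock'])
knob('wrist','w12')
p,d,o=snap('scene','s12');crop(p,80,80,440,360,2.2,'s12b')
P=cloud('scene',d);Z=P[...,2];q=p.astype(int)
a=np.radians(CY);Q=P[...,:2]-CO;X=(Q[...,0]*np.cos(a)+Q[...,1]*np.sin(a))*1000;Y=(-Q[...,0]*np.sin(a)+Q[...,1]*np.cos(a))*1000
org=(q[...,0]-q[...,2]>60)&(Z>.10)&(Z<.26)&(abs(Y)<44)&(X<95)&(X>0)
print(org.sum(),'cover ang',np.median(np.arctan2(Z[org]*1000-88,90-X[org])),Z[org].max())
m=(Z>.17)&(Z<.19)&(abs(X-50)<9)&(Y>-120)&(Y<80)
for y0,y1 in [(-75,-60),(62,78)]:
    s=m&(Y>y0)&(Y<y1);print(s.sum(),X[s].mean(),Z[s].mean())
```

```text
[0.43973022 0.16242276 0.30543054] [-0.48374096  0.27325804 -0.24938814] 0.04408301608054494 19.8833
red 41 c [-27.    0.2] z 0.0814 phi axis 1.539 phi from knob 1.557 [1.1 6.8]
mark 1
gripbar 315 c [-41.3  -0.2] z 0.0805 phi axis 1.551 phi from knob -1.716 [ 4.  14.6]
155 cover ang 1.269919438595334 0.2438831480059307
34 51.33800856202786 0.179193153947031
39 51.41384390820602 0.17752551245777526
```

View pics/w12b.png

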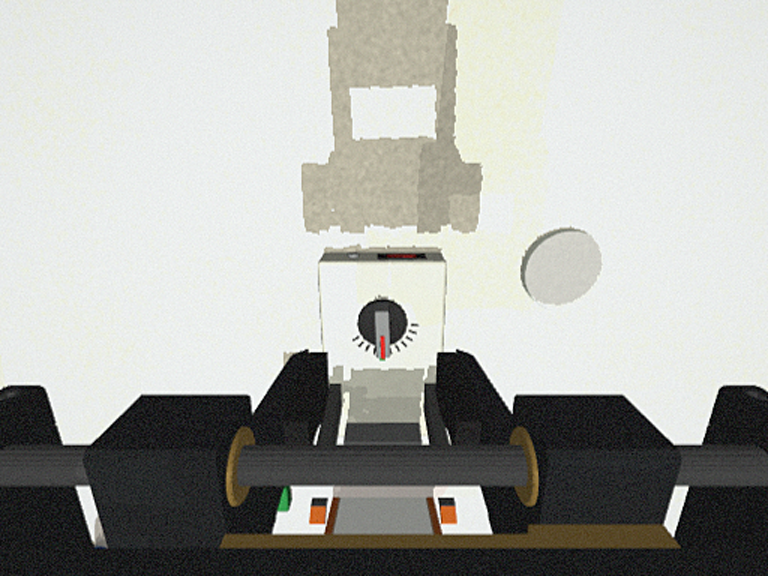

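View pics/s12b.png

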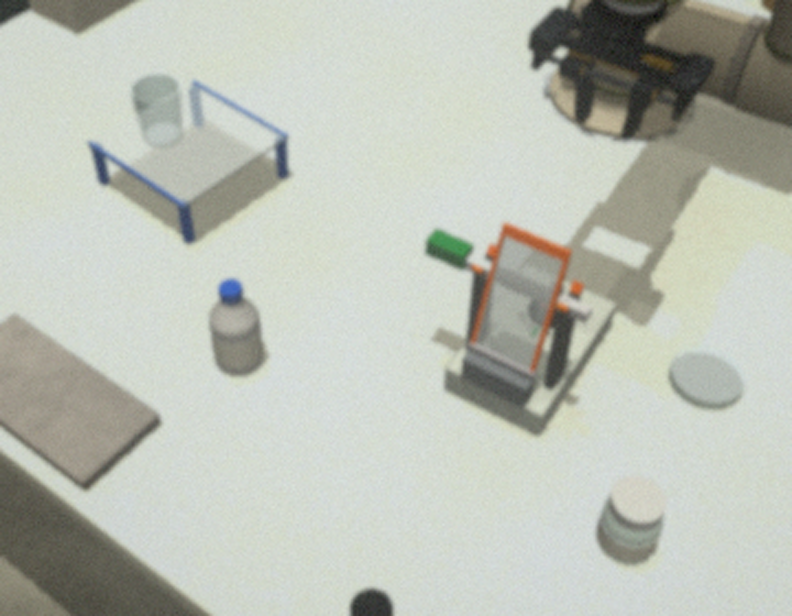

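Run:
```python
from h import *
o=ctrl.get_obs(); print(o['clock'],o['force'],np.abs(o['qvel']).max())
print(ctrl.close_job())
```

```text
19.9833 [ 0.01579435  0.78783233 -0.66372981] 0.02226141867783338
the job is handed in; nothing more can be done
None
```

The job is done and handed in at about 20 s of the 62 s allowed.

**What I did**
- I drew the bar fully out from under the riser by its plain end, laid it on the bench and let go.
- I took it again by its green handle, slid it in under the cover, lifted the cover with it and set it in both cradles. Then I let go and backed away.
- I pushed the knob round with the closed fingers and clamped it square at the green mark. Then I withdrew clear of everything.

**Last checks**
- **Bar:** it lies level on both cradle floors. The handle is outside on the riser's side, with the bar's origin at about console y -25 mm.
- **Cover:** it stands by itself at about 1.27 rad.
- **Knob:** I read 1.54 to 1.56 rad against the wanted 1.57. The estimates differ by about 0.02 rad, within what the camera can resolve. The fingers hid the green mark itself in the last picture.
- **Bystanders:** the bottle, jar, dish and beaker look unmoved in the final scene picture. I judged that by eye and did not measure it.
- **Forces:** the wrist readings I took stayed below about 3 N.

No check failed.

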